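Put the interlocked water filter on bypass

ROBOT

A 6-joint arm with a two-finger parallel gripper is mounted at the origin on the work surface. World frame = base frame: x ahead of the robot, y to its left, z up, the work surface at z = 0. Lengths are in m, angles in rad, forces in N, time in s.
With the tool pointing down it reaches from about 0.35 to 0.875 m from the base axis. Payload 4.2 kg.
Tool frame: the origin (TCP) lies on the centre line of the jaws, within the pads' length; the fingertips stand 8 mm ahead of it and the grasp point (between the pads) lies 11 mm behind it (ctrl.tip_extent is the z of the fingertips in the tool frame, in m); z points along the fingers, x is the direction in which the jaws open and shut, and the axes are right-handed (so a half turn about z gives the same grasp; the last joint's range is limited). The gripper opens to 87 mm and grips with 3 to 60 N. Pads are 19 mm wide; open, the fingers measure 117 mm over their backs; the gripper's body (75 mm by 190 mm) begins 51 mm behind the grasp point.
Start: joints at [0.259, 0.385, 0.008, 0, -1.194, -0.259], TCP at [0.625, 0, 0.231] pointing down, gripper open.
Joint ranges: [-3.14, 3.14], [-1.21, 2.06], [-1.07, 1.41], [-3.16, 2.05], [-2.99, -0.16], [-3.1, 3.1]. Speed limits (rad/s): [2.79, 2.79, 3.14, 3.14, 3.14, 3.14].

INTERFACE

Orientations are given as a 3x3 rotation matrix whose columns are the frame's x, y, z axes.
In Python, from rig import ctrl, eyes, ticket gives the robot as it stands. The module is installed in compiled form; this text tells all that it offers.
- The arm moves only by the tool carry_out, never from a script. Its arguments are lists of equal length, an entry for each row: "dr": the turn, a rotation vector about the tool's x, y, z in units of 5 degrees (1.0 is 5 degrees), a list of three; "translation": the shift along the tool's x, y, z in units of 40 mm (1.0 is 40 mm), a list of three; "hand": the opening, from 0 (shut) to 1 (fully open). In form: {"dr": [[wx, wy, wz], ...], "translation": [[dx, dy, dz], ...], "hand": [hand, ...]}. A call has 1 to 8 rows; each row is the pose to reach, as a shift and turn from the pose commanded when the call began, along the tool's axes at that moment; what a row does not reach only later rows make up. A row lasts 1/12 s, in which the tool goes at most 41.7 mm and 7.16 degrees, less where a joint would pass 70% of its speed; a pose out of reach is approached as far as the arm can. A call with a gripper value outside its range is refused whole. The fingers move at their own pace and stop on an object; the grip force is fixed at half the most. Time passes only in rows, so rows that repeat a pose let the fingers close. It gives the time, the measured TCP pose, the force and the opening at its end, in the units of the state.
- ctrl.get_obs(): the state, without advancing time (a new reading comes with each control period).
- eyes.get_image(name): name is "scene" or "side" or "wrist"; returns a dict with "img" (480x640x3 uint8, red, green, blue), "depth" (480x640 float32, m along the optical axis (not along the pixel's ray), 0 where there is no reading), "vertical_fov" (degrees; the focal length in pixels is half the picture's height over the tangent of half this angle, whatever the lens; pixels are square), "cx", "cy" (the principal point, pixels), "pose" (4x4, takes a point from camera to world coordinates); the wrist camera has in their place "mount" (4x4, takes a point from camera to tool coordinates, whose origin is the TCP and whose axes are the tool frame's). Camera axes: x right, y down, z forward; pixel columns grow to the right and rows downward; lengths in m; the calibration is good to about 2 mm. A picture is of the moment at which its call begins: read the wrist's pose just before it.
- ticket.job_done(): hands the job in, once; it reports no verdict.
The state is a dict: "time_s": time; "joint_positions": joint angles; "qvel": joint speeds; "effort": joint torques, N m; "tcp_pos": TCP position; "ee_rot": TCP orientation; "force": force on the tool from outside, world axes, zero at the start; "moment": the same for the moment, N m; "width": finger opening in m.
Only numpy, scipy, OpenCV 4.12 (cv2) and the standard library are available. Lean on these libraries where they do the work, as an engineer would, in place of code of your own. Each camera call takes 0.05 s, during which the arm holds its last target. There are 200 camera calls.

TASK

Put the laundry water filter on bypass: swing the isolator lever (slim knob, over the full round disc) anticlockwise until you feel it come up against its own stop, wherever that is, which frees the selector; then swing the selector lever (stout knob) anticlockwise, about a quarter turn, to its stop. Go gently and do not force either lever against a stop or the lock, then let go and leave everything else on the counter where it stands.

Things in the scene. Friction and masses are not known exactly. Their poses are not given: they have to be found in the camera images.
- panel: Filter changeover unit fixed to the counter: grey housing 190 (x) by 330 (y) by 50 mm high, white canister lying along its far side (x 105 to 205 mm, 95 high). Origin: centre of its underside; z up, -x faces the robot at yaw 0. Two steel discs 62 to 70 mm above the counter turn on upright axes at (0, 70) isolator and (0, -70) mm selector, each with a lever and upright black knob on top.
- isolator_axis (a point): Fixed point on the isolator's axis, 134 mm above the counter (knob-top height). The isolator is set when its spindle meets a hard stop. The lever is clamped on the spindle up to 26 degrees off either way, so the stop comes with the knob anywhere within 26 degrees of panel -x: only the rise of force tells. The selector is free only while the isolator is within about 3 degrees of the stop.
- isolator_knob (a point): Top centre of the isolator's knob: upright round post 20 mm in diameter, 50 tall (84 to 134 mm above the counter), 60 mm from its axis, on a 16 mm wide lever (74 to 84 mm above the counter). Starts roughly towards panel +y (26 degrees clockwise to 40 anticlockwise of it); swings anticlockwise seen from above. Turns stiffly, about 6 N at the knob; stays where left.
- selector_axis (a point): Fixed point on the selector's axis, 134 mm above the counter.
- selector_knob (a point): Top centre of the selector's knob: upright round post 30 mm in diameter and 50 mm tall (84 to 134 mm above the counter), 60 mm from the selector axis, on a 22 mm wide lever. Starts towards panel -x, swings anticlockwise seen from above to near panel -y. It turns at about 2 to 4 N at the knob and stays where it is left.
- selector (a joint): Selector angle in rad: 0 to 0.02 at the start (through), growing anticlockwise, hard stop at 1.50 (bypass). While the isolator is not set it is blocked at about 0.05 to 0.1.
- lockplate: Steel sector plate, radius 80 mm, that turns with the selector and is blocked by the isolator's disc until that disc's hollow faces it. Origin on the selector axis at the height of the counter; turns with the selector; keep the fingers off it.
- stops: The two steel stop pins fixed under the discs (out of reach); origin and axes as the panel's. The isolator's pin is met when its spindle is set, the selector's at 1.50 rad.
- dispenser: Stainless push-pump dispenser, 72 mm across and 192 mm tall, standing; origin at its base. Bystander.
- stain_stick: Yellow capped stain stick, 37 mm across and 105 mm tall, standing close to the unit; origin at its base. Bystander.
- shoe_horn: Wooden shoe horn lying flat, 170 by 44 by 10 mm, close to the unit's near side; origin under its middle. Bystander.
- pail: Galvanized pail of clothespins, 124 mm across, 125 mm tall; origin at its base. Bystander.
- scoop_cup: White plastic measuring cup, 80 mm across, 70 mm tall, one handle; origin at its base. Bystander.
- lint_brush: Hand brush lying on the counter; origin under it. Bystander.
- clothespin: Wooden clothespin lying flat, 74 by 15 by 10 mm; origin under it. Bystander.
- spray_jar: Glass jar with a lid, 60 mm across, 110 mm tall; origin at its base. Bystander.

How it is judged:
By the outcome, as a careful person would: the job done as asked, in the order asked, and still so for the second after the job is handed in, with the robot touching nothing.
It also fails if it takes over 69 s, if anything falls off the work surface, if the arm or the gripper's body presses on something with over 40 N, if the wrist force passes 120 N, or if a joint passes its speed limit or range.

## Working session

There is one attempt and no reset: what is moved stays moved. The work goes in short steps, Python scripts to look and compute and a tool call to move; the robot and the scene stay as the last step left them, time stands still between calls to the robot, and variables do not carry over. Pictures are saved under pics/ and viewed, about 8 in all and at most 12, crops included, and the job is handed in when it is done.

Besides the shell and the picture viewer there is one more tool, called as name(argument=value, ...) on one line, values as JSON. carry_out: Moves the arm, as the interface text tells. Its arguments: {"type":"object","properties":{"dr":{"type":"array","items":{"type":"array","items":{"type":"number"}}},"translation":{"type":"array","items":{"type":"array","items":{"type":"number"}}},"hand":{"type":"array","items":{"type":"number"}}},"required":["dr","translation","hand"]}

```bash
mkdir -p pics
cat > h.py <<'E'
import numpy as np, cv2
from rig import ctrl, eyes, ticket
def get(name):
    o=ctrl.get_obs(); d=eyes.get_image(name)
    if 'mount' in d:
        T=np.eye(4);T[:3,:3]=o['ee_rot'];T[:3,3]=o['tcp_pos'];d['pose']=T@d['mount']
    d['f']=240/np.tan(np.radians(d['vertical_fov'])/2); return d
def plane(d,u,v,z):
    r=d['pose'][:3,:3]@np.array([(u-d['cx'])/d['f'],(v-d['cy'])/d['f'],1]);c=d['pose'][:3,3]
    return c+r*(z-c[2])/r[2]
def cloud(d):
    v,u=np.mgrid[:480,:640];z=d['depth']
    p=np.stack([(u-d['cx'])/d['f']*z,(v-d['cy'])/d['f']*z,z],-1)
    return p@d['pose'][:3,:3].T+d['pose'][:3,3]
def save(d,n): cv2.imwrite('pics/'+n+'.png',d['img'][:,:,::-1])
E
python3 - <<'E'
from h import *
ds=[get(n) for n in('scene','side','wrist')]
cv2.imwrite('pics/a.png',cv2.resize(np.hstack([d['img'] for d in ds[:2]]),(800,300))[:,:,::-1])
save(ds[0],'scene0');save(ds[2],'w0')
for d in ds: print(d['pose'].round(3),d['f'])
o=ctrl.get_obs();print(o['time_s'],o['tcp_pos'],o['ee_rot'],o['force'],ctrl.tip_extent)
E
```

```text
[[ 0.159  0.831 -0.534  1.282]
 [ 0.987 -0.132  0.088 -0.135]
 [ 0.002 -0.541 -0.841  1.309]
 [ 0.     0.     0.     1.   ]] 542.7634206868208
[[-0.922 -0.192  0.336  0.191]
 [-0.386  0.497 -0.777  0.773]
 [-0.017 -0.846 -0.532  0.661]
 [ 0.     0.     0.     1.   ]] 454.8912710381003
[[-1.     0.001 -0.001  0.625]
 [ 0.001  0.97   0.242 -0.067]
 [ 0.001  0.242 -0.97   0.384]
 [ 0.     0.     0.     1.   ]] 335.22975402961856
0.15 [6.24572102e-01 1.56931055e-05 2.29721034e-01] [[-9.99998651e-01  1.29027381e-04 -1.63751082e-03]
 [ 1.29198012e-04  9.99999986e-01 -1.04096284e-04]
 [ 1.63749737e-03 -1.04307707e-04 -9.99998654e-01]] [-0.63441719  0.07094636  0.50560505] 0.008
```

View pics/scene0.png

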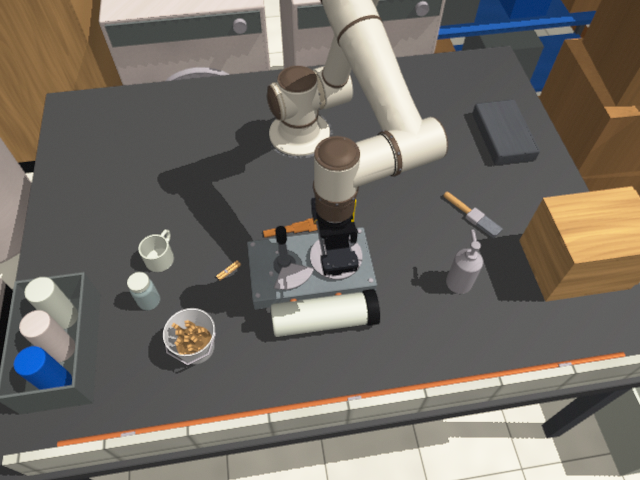

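View pics/w0.png

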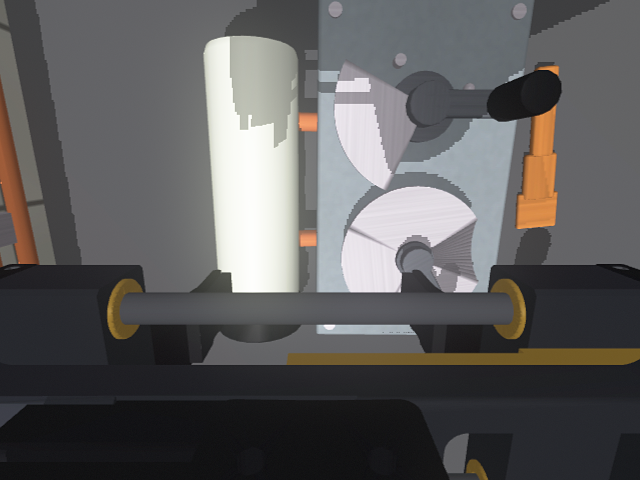

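The scene camera shows the unit below the gripper, with the shoe horn along its near side. In the wrist view the isolator axis is near (415,258), the selector hub near (430,104) and the selector knob top near (540,90). The isolator knob is hidden by the gripper, so I'll check the side view.

Run:
```python
from h import *
d=get('side');save(d,'s0')
w=get('wrist')
for n,u,v,z in(('iso',415,258,.08),('sel',430,104,.08),('selknob',540,92,.134)): print(n,plane(w,u,v,z).round(4))
for dd,n in((w,'w'),(d,'s'),(get('scene'),'c')):
    p=cloud(dd);m=(dd['depth']>0)&(abs(p[...,2]-.134)<.006)&(dd['img'].max(-1)<70)
    k,l,s,c=cv2.connectedComponentsWithStats(m.astype('u1'))
    for i in range(1,k):
        if s[i,4]>25: print(n,s[i],p[l==i].mean(0).round(4))
    m=(dd['depth']>0)&(abs(p[...,2]-.05)<.004)&(p[...,0]>.4)&(p[...,0]<.8)&(abs(p[...,1])<.35)
    q=p[m][:,:2].astype('f4'); print(n,'housing',cv2.minAreaRect(q))
```

```text
iso [0.5312 0.0238 0.08  ]
sel [ 0.5281 -0.1124  0.08  ]
selknob [ 0.4698 -0.1122  0.134 ]
w [ 515   70   47   46 1610] [ 0.4706 -0.112   0.1336]
w housing ((0.5385083556175232, -0.04039280116558075), (0.3237265646457672, 0.20974300801753998), 89.7864761352539)
s [345  84  82  13 212] [ 0.7177 -1.2848  0.1338]
s [351 220  12   8  72] [ 0.4663 -0.1069  0.1318]
s [308 262   9   6  39] [0.4973 0.0846 0.1315]
s housing ((0.5785139203071594, 0.0029143989086151123), (0.6941737532615662, 0.2938236594200134), 88.41403198242188)
c [276 226  10  11  82] [ 0.4707 -0.1105  0.1331]
c housing ((0.5810357928276062, -0.004849910736083984), (0.3100307881832123, 0.7019309997558594), 2.3057847023010254)
```

View pics/s0.png

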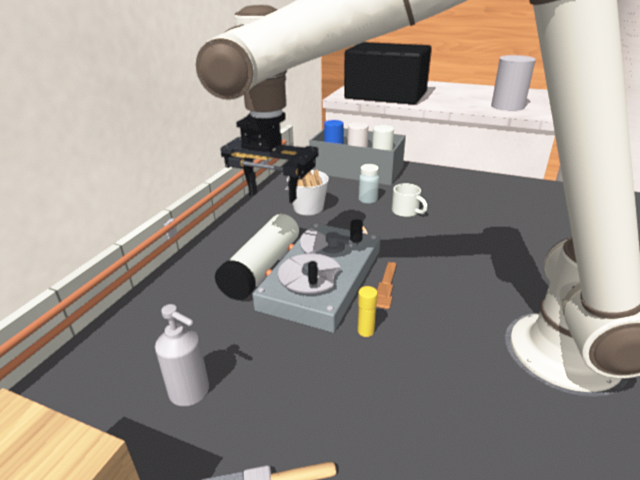

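The side view shows the isolator knob near (313,265), leaning about 30° anticlockwise of +y, and the yellow stain stick at (367,310). I'll move so the wrist camera looks straight at the isolator.

carry_out(dr=[[0,0,0],[0,0,0],[0,0,0],[0,0,0],[0,0,0],[0,0,0]], translation=[[2.5,2.5,0],[2.5,2.5,0],[2.5,2.5,0],[2.5,2.5,0],[2.5,2.5,0],[2.5,2.5,0]], hand=[0.5,0.5,0.5,0.5,0.5,0.5])

```text
time_s: 0.8
tcp_pos: [0.5248, 0.1007, 0.2312]
ee_rot: [[-1.0, -0.002, 0.001], [-0.002, 1.0, 0.0], [-0.001, 0.0, -1.0]]
force: [0.6, -0.4, 0.1]
width: 0.0548
```

```bash
cat > m.py <<'E'
from h import *
def tops():
  for n in('wrist','side','scene'):
    dd=get(n);p=cloud(dd)
    ok=(dd['depth']>0)&(p[...,0]>.35)&(p[...,0]<.75)&(abs(p[...,1])<.3)
    for nm,m in(('knob',ok&(abs(p[...,2]-.134)<.007)&(dd['img'].max(-1)<75)),('stick',ok&(dd['img'][...,0]>150)&(dd['img'][...,2]<60)&(dd['img'][...,1]>130)&(p[...,2]>.03)&(p[...,2]<.12))):
      k,l,s,c=cv2.connectedComponentsWithStats(m.astype('u1'))
      for i in range(1,k):
        if s[i,4]>25:
          q=p[l==i];print(n,nm,s[i],q.mean(0).round(4),((q.min(0)+q.max(0))/2).round(4),np.ptp(q,0).round(3))
    if n=='wrist': save(dd,'w_%d'%(ctrl.get_obs()['time_s']*100)); print('w_%d'%(ctrl.get_obs()['time_s']*100))
E
python3 -c "
from m import *
o=ctrl.get_obs();print(o['tcp_pos'],o['width'],o['force']);tops()"; cp pics/w_*.png pics/w1.png
```

```text
[0.52482552 0.10066995 0.23115285] 0.05484901632058436 [ 0.62541918 -0.41757367  0.09412968]
wrist knob [337 207  25  24 211] [0.4977 0.076  0.1333] [0.5001 0.0778 0.1315] [0.018 0.017 0.009]
wrist stick [ 441  208   70   41 1427] [0.3789 0.0918 0.1022] [0.3774 0.0911 0.069 ] [0.034 0.035 0.077]
w_85
side knob [351 220  12   8  79] [ 0.4661 -0.1066  0.1313] [ 0.467  -0.109   0.1307] [0.027 0.032 0.007]
side knob [308 261   9   8  51] [0.4976 0.0841 0.1315] [0.4977 0.0823 0.1307] [0.016 0.019 0.007]
scene knob [275 226  11  11  88] [ 0.4711 -0.1111  0.1335] [ 0.4688 -0.1109  0.1335] [0.033 0.027 0.012]
scene knob [351 228   7   7  40] [0.5022 0.0801 0.1322] [0.5021 0.0808 0.1325] [0.018 0.017 0.011]
scene stick [343 195  13  26 144] [0.3827 0.0949 0.0925] [0.3782 0.0923 0.0703] [0.04  0.034 0.08 ]
```

View pics/w1.png

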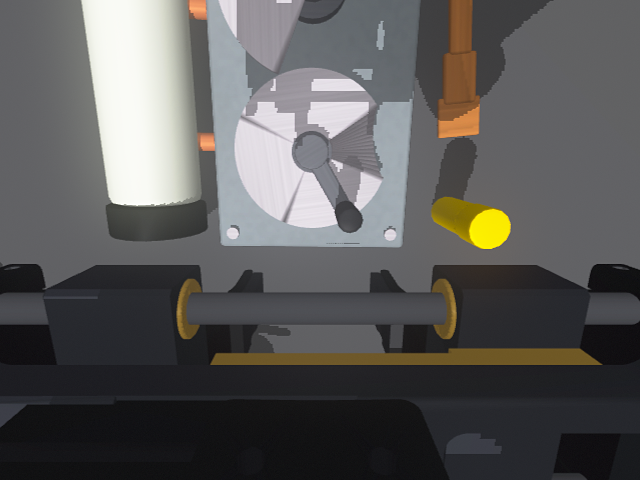

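The wrist view shows the full disc centred near (309,148), its hub at (311,151), the knob top near (349,216) and the stick top at (490,228). The stick is well clear of the swing.

Run:
```python
from h import *
w=get('wrist');p=cloud(w)
print('hub',plane(w,311,151,.084),'disc',plane(w,309,148,.07))
# disc via depth
m=(w['depth']>0)&(abs(p[...,2]-.070)<.004)&(p[...,1]>-.03)&(p[...,1]<.1)&(p[...,0]>.47)&(p[...,0]<.59)
(c,r)=cv2.minEnclosingCircle(p[m][:,:2].astype('f4'));print('disc depth',c,r)
# housing edges via depth step
m=(w['depth']>0)&(p[...,2]>.044)&(p[...,2]<.056)&(p[...,0]<.7)
for v in (60,100,140,180,220):
    u=np.where(m[v])[0]; print(v,p[v,u.min()].round(4),p[v,u.max()].round(4))
ax=np.array(c);k=np.array([.5007,.0785]);d=k-ax;print(np.hypot(*d),np.degrees(np.arctan2(d[1],d[0])))
```

```text
hub [0.53039555 0.02556341 0.084     ] disc [0.53241231 0.02264214 0.07      ]
disc depth (0.5294817090034485, 0.02733524702489376) 0.070270836353302
60 [ 0.6429 -0.0536  0.0553] [ 0.435  -0.0549  0.0487]
100 [ 0.6434 -0.0204  0.0551] [ 0.4353 -0.0211  0.0482]
140 [0.6437 0.0147 0.0531] [0.436  0.0148 0.0493]
180 [0.6441 0.052  0.0533] [0.4362 0.0526 0.0483]
220 [0.6399 0.0912 0.0553] [0.3935 0.0916 0.0548]
0.05870450340615129 119.3590596936047
```

carry_out(dr=[[0,0,-6],[0,0,-6],[0,0,-6],[0,0,-6],[0,0,-6],[0,0,-6]], translation=[[0.6,-0.55,0],[0.6,-0.55,0],[0.6,-0.55,0],[0.6,-0.55,0],[0.6,-0.55,0],[0.6,-0.55,0.5]], hand=[0.5,0.5,0.5,0.5,0.5,0.5])

```text
time_s: 1.5
tcp_pos: [0.5041, 0.0781, 0.2137]
ee_rot: [[-0.867, -0.498, 0.008], [-0.498, 0.867, 0.002], [-0.008, -0.002, -1.0]]
force: [0.6, -0.3, 0.3]
width: 0.0429
```

carry_out(dr=[[0,0,0],[0,0,0],[0,0,0],[0,0,0],[0,0,0],[0,0,0]], translation=[[0,0,0.8],[0,0,1.6],[0,0,2.2],[0,0,2.5],[0,0,2.65],[0,0,2.65]], hand=[0.5,0.5,0.5,0.5,0.5,0.5])

```text
time_s: 2.0
tcp_pos: [0.5006, 0.0773, 0.103]
ee_rot: [[-0.867, -0.498, -0.003], [-0.498, 0.867, -0.002], [0.003, 0.0, -1.0]]
force: [1.2, 0.4, 0.8]
width: 0.0436
```

```bash
python3 -c "
from m import *
o=ctrl.get_obs();print(o['tcp_pos'],o['ee_rot'],o['width'],o['force'],o['joint_positions']);tops();d=get('side');cv2.imwrite('pics/s1.png',cv2.resize(d['img'][150:330,220:460,::-1],(800,600)))"
```

```text
[0.50062999 0.07732562 0.10302814] [[-8.67195257e-01 -4.97959012e-01 -3.03449514e-03]
 [-4.97956795e-01  8.67200541e-01 -1.50046792e-03]
 [ 3.37868735e-03  2.09848810e-04 -9.99994270e-01]] 0.0436474695133 [1.19960923 0.40721963 0.81927225] [ 4.74152530e-01  3.24031557e-01 -4.49196608e-01 -7.04264489e-05
 -8.00952990e-01  4.71405853e-02]
wrist knob [260 325   5  28 101] [0.5181 0.0892 0.1364] [0.5183 0.0887 0.1355] [0.006 0.011 0.011]
wrist knob [ 292  325   48   28 1042] [0.4986 0.0799 0.1341] [0.4993 0.0797 0.1322] [0.018 0.016 0.008]
wrist knob [369 325   5  28 113] [0.4802 0.0677 0.1363] [0.4805 0.0672 0.1341] [0.007 0.012 0.014]
w_204
side knob [356 220   7   7  32] [ 0.4605 -0.1116  0.1315] [ 0.4623 -0.1132  0.1305] [0.018 0.025 0.007]
side knob [322 257   8  10  37] [0.4732 0.0716 0.1344] [0.4749 0.0695 0.134 ] [0.019 0.016 0.014]
side knob [308 261   9   8  54] [0.4967 0.0839 0.131 ] [0.4977 0.082  0.1312] [0.019 0.019 0.008]
side knob [295 263   7   6  34] [0.5201 0.1005 0.1344] [0.5205 0.1001 0.1337] [0.012 0.01  0.013]
side stick [359 287  18  37 175] [0.3722 0.0952 0.095 ] [0.3739 0.0932 0.0691] [0.033 0.032 0.076]
scene knob [276 226  10  11  89] [ 0.4714 -0.1102  0.1326] [ 0.4688 -0.1097  0.1328] [0.033 0.025 0.011]
```

View pics/s1.png

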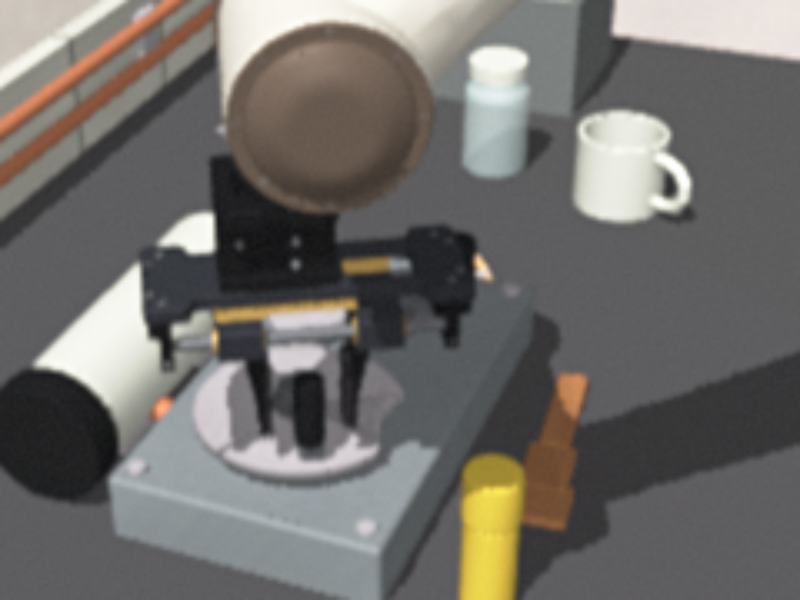

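The knob sits between the fingers, centred along the pads. I'll write a helper that turns lever-angle waypoints into rows.

```bash
cat > plan.py <<'E'
import sys, numpy as np
# plan.py ax ay s  cx cy chi  off phi1 phi2 ... : command pose (cx,cy, tool y angle chi deg); s=+1: tool x ahead, -1: astern
a=list(map(float,sys.argv[1:])); A=np.array(a[:2]);s=a[2];C=np.array(a[3:5]);chi=a[5];off=a[6]
u=lambda t:np.array([np.cos(np.radians(t)),np.sin(np.radians(t))])
ey=u(chi);ex=u(chi+90)
tr=[];dr=[]
for ph in a[7:]:
    P=A+.060*u(ph)+off*u(ph+90); d=P-C
    yc=ph if s>0 else ph-180
    dr.append([0,0,round(-((yc-chi+180)%360-180)/5,2)]);tr.append([round(d@ex/.04,3),round(d@ey/.04,3),0])
print(dr);print(tr);print('end',P.round(4),yc)
E
python3 plan.py .5305 .0265 1 .501 .078 120 .012 120 122 124 126 128 130 131 132
python3 -c "
import numpy as np;from h import *;o=ctrl.get_obs();print(o['force'],o['moment'])"
```

```text
[[0, 0, -0.0], [0, 0, -0.4], [0, 0, -0.8], [0, 0, -1.2], [0, 0, -1.6], [0, 0, -2.0], [0, 0, -2.2], [0, 0, -2.4]]
[[np.float64(0.305), np.float64(0.016), 0], [np.float64(0.357), np.float64(0.005), 0], [np.float64(0.409), np.float64(-0.008), 0], [np.float64(0.46), np.float64(-0.023), 0], [np.float64(0.511), np.float64(-0.04), 0], [np.float64(0.561), np.float64(-0.059), 0], [np.float64(0.586), np.float64(-0.069), 0], [np.float64(0.61), np.float64(-0.079), 0]]
end [0.4814 0.0631] 132.0
[ 0.31921589 -0.23668559 -0.47942674] [-0.03474821  0.06541396  0.04702242]
```

carry_out(dr=[[0,0,0],[0,0,0],[0,0,-0.4],[0,0,-0.8],[0,0,-1.2],[0,0,-1.6],[0,0,-2.0],[0,0,-2.4]], translation=[[0.15,0.01,0],[0.28,0.01,0],[0.36,0.005,0],[0.41,-0.01,0],[0.46,-0.02,0],[0.51,-0.04,0],[0.56,-0.06,0],[0.61,-0.08,0]], hand=[0.5,0.5,0.5,0.5,0.5,0.5,0.5,0.5])

```text
time_s: 2.87
tcp_pos: [0.484, 0.0647, 0.1057]
ee_rot: [[-0.742, -0.671, 0.008], [-0.671, 0.742, 0.004], [-0.009, -0.002, -1.0]]
force: [4.7, 4.2, -3.6]
width: 0.0435
```

```bash
python3 plan.py .5305 .0265 1 .4814 .0631 132 .012 134 136 138 140 142 144 145 146
python3 -c "
from m import *
o=ctrl.get_obs();print(o['tcp_pos'],o['force'],o['moment']);tops()"
```

```text
[[0, 0, -0.4], [0, 0, -0.8], [0, 0, -1.2], [0, 0, -1.6], [0, 0, -2.0], [0, 0, -2.4], [0, 0, -2.6], [0, 0, -2.8]]
[[np.float64(0.052), np.float64(-0.013), 0], [np.float64(0.104), np.float64(-0.026), 0], [np.float64(0.155), np.float64(-0.041), 0], [np.float64(0.206), np.float64(-0.058), 0], [np.float64(0.256), np.float64(-0.076), 0], [np.float64(0.305), np.float64(-0.096), 0], [np.float64(0.33), np.float64(-0.107), 0], [np.float64(0.354), np.float64(-0.118), 0]]
end [0.474  0.0501] 146.0
[0.48404026 0.06471331 0.10573344] [ 4.65923171  4.2151038  -3.58996349] [ 1.10462416 -1.24969129  0.01880681]
wrist knob [261 325  50  25 884] [0.4902 0.0752 0.1344] [0.492  0.0751 0.1341] [0.019 0.019 0.014]
wrist knob [368 325   5  28  82] [0.4648 0.0513 0.1368] [0.4653 0.0507 0.1341] [0.008 0.009 0.014]
w_291
side knob [331 253  10  10  50] [0.4587 0.0515 0.1339] [0.4616 0.049  0.1339] [0.023 0.017 0.014]
side knob [306 261  16   8  86] [0.493  0.0838 0.1329] [0.4953 0.0839 0.1341] [0.029 0.029 0.014]
side stick [362 287  15   8  68] [0.3743 0.0881 0.1034] [0.3742 0.0887 0.1033] [0.031 0.018 0.004]
side stick [373 296   4  19  28] [0.3592 0.0982 0.0794] [0.3593 0.0984 0.0762] [0.003 0.008 0.045]
scene knob [275 226  11  11  87] [ 0.4709 -0.1108  0.1329] [ 0.4705 -0.1108  0.134 ] [0.031 0.027 0.012]
```

Contact is made at about 6 N and the lever is turning. I'll continue to 146°.

carry_out(dr=[[0,0,-0.4],[0,0,-0.8],[0,0,-1.2],[0,0,-1.6],[0,0,-2.0],[0,0,-2.4],[0,0,-2.6],[0,0,-2.8]], translation=[[0.05,-0.013,0],[0.105,-0.026,0],[0.155,-0.04,0],[0.205,-0.06,0],[0.255,-0.075,0],[0.305,-0.095,0],[0.33,-0.107,0],[0.355,-0.118,0]], hand=[0.5,0.5,0.5,0.5,0.5,0.5,0.5,0.5])

```text
time_s: 3.68
tcp_pos: [0.4761, 0.0519, 0.1057]
ee_rot: [[-0.558, -0.83, 0.007], [-0.83, 0.558, 0.004], [-0.007, -0.003, -1.0]]
force: [2.1, 6.7, -1.8]
width: 0.0438
```

```bash
python3 plan.py .5305 .0265 1 .474 .0501 146 .012 147 148 149 150
python3 plan.py .5305 .0265 1 .474 .0501 146 .012 146.75 147.5 148.25 149
```

```text
[[0, 0, -0.2], [0, 0, -0.4], [0, 0, -0.6], [0, 0, -0.8]]
[[np.float64(0.025), np.float64(-0.006), 0], [np.float64(0.051), np.float64(-0.012), 0], [np.float64(0.077), np.float64(-0.019), 0], [np.float64(0.103), np.float64(-0.026), 0]]
end [0.4725 0.0461] 150.0
[[0, 0, -0.15], [0, 0, -0.3], [0, 0, -0.45], [0, 0, -0.6]]
[[np.float64(0.019), np.float64(-0.005), 0], [np.float64(0.038), np.float64(-0.009), 0], [np.float64(0.058), np.float64(-0.014), 0], [np.float64(0.077), np.float64(-0.019), 0]]
end [0.4729 0.0471] 149.0
```

carry_out(dr=[[0,0,-0.2],[0,0,-0.4],[0,0,-0.6],[0,0,-0.8]], translation=[[0.025,-0.006,0],[0.05,-0.012,0],[0.077,-0.019,0],[0.103,-0.026,0]], hand=[0.5,0.5,0.5,0.5])

```text
time_s: 4.02
tcp_pos: [0.4745, 0.048, 0.1057]
ee_rot: [[-0.499, -0.867, 0.006], [-0.867, 0.499, 0.004], [-0.007, -0.004, -1.0]]
force: [2.2, 5.8, -1.2]
width: 0.0436
```

carry_out(dr=[[0,0,-0.2],[0,0,-0.4],[0,0,-0.6]], translation=[[0.025,-0.006,0],[0.05,-0.012,0],[0.077,-0.019,0]], hand=[0.5,0.5,0.5])

```text
time_s: 4.27
tcp_pos: [0.4735, 0.0449, 0.1057]
ee_rot: [[-0.453, -0.892, 0.006], [-0.892, 0.453, 0.004], [-0.006, -0.004, -1.0]]
force: [1.5, 6.5, -0.9]
width: 0.044
```

carry_out(dr=[[0,0,-0.2],[0,0,-0.4],[0,0,-0.6]], translation=[[0.025,-0.006,0],[0.05,-0.012,0],[0.077,-0.019,0]], hand=[0.5,0.5,0.5])

```text
time_s: 4.52
tcp_pos: [0.4725, 0.0418, 0.1057]
ee_rot: [[-0.406, -0.914, 0.006], [-0.914, 0.406, 0.004], [-0.006, -0.004, -1.0]]
force: [1.1, 5.9, -0.1]
width: 0.0436
```

carry_out(dr=[[0,0,-0.2],[0,0,-0.4],[0,0,-0.6]], translation=[[0.025,-0.006,0],[0.05,-0.012,0],[0.077,-0.019,0]], hand=[0.5,0.5,0.5])

```text
time_s: 4.77
tcp_pos: [0.4718, 0.0386, 0.1057]
ee_rot: [[-0.357, -0.934, 0.005], [-0.934, 0.357, 0.004], [-0.006, -0.004, -1.0]]
force: [0.5, 6.3, -0.1]
width: 0.0437
```

carry_out(dr=[[0,0,-0.2],[0,0,-0.4],[0,0,-0.6]], translation=[[0.025,-0.006,0],[0.05,-0.012,0],[0.077,-0.019,0]], hand=[0.5,0.5,0.5])

```text
time_s: 5.02
tcp_pos: [0.4713, 0.0354, 0.1057]
ee_rot: [[-0.308, -0.951, 0.005], [-0.951, 0.308, 0.004], [-0.005, -0.004, -1.0]]
force: [-0.9, 8.3, 1.1]
width: 0.0437
```

carry_out(dr=[[0,0,-0.2],[0,0,-0.4],[0,0,-0.4]], translation=[[0.025,-0.006,0],[0.05,-0.012,0],[0.05,-0.012,0]], hand=[0.5,0.5,0.5])

```text
time_s: 5.27
tcp_pos: [0.471, 0.0332, 0.1057]
ee_rot: [[-0.275, -0.961, 0.005], [-0.961, 0.275, 0.003], [-0.005, -0.004, -1.0]]
force: [0.1, 6.3, 0.9]
width: 0.0437
```

Still moving freely at 6.3 N. I'll go on.

carry_out(dr=[[0,0,-0.2],[0,0,-0.4],[0,0,-0.6]], translation=[[0.025,-0.006,0],[0.05,-0.012,0],[0.077,-0.019,0]], hand=[0.5,0.5,0.5])

```text
time_s: 5.52
tcp_pos: [0.4708, 0.0301, 0.1057]
ee_rot: [[-0.224, -0.975, 0.005], [-0.975, 0.224, 0.003], [-0.004, -0.004, -1.0]]
force: [-0.5, 6.6, 1.2]
width: 0.0433
```

carry_out(dr=[[0,0,-0.2],[0,0,-0.4],[0,0,-0.6]], translation=[[0.025,-0.006,0],[0.05,-0.012,0],[0.077,-0.019,0]], hand=[0.5,0.5,0.5])

```text
time_s: 5.77
tcp_pos: [0.4707, 0.0268, 0.1057]
ee_rot: [[-0.173, -0.985, 0.004], [-0.985, 0.173, 0.003], [-0.004, -0.004, -1.0]]
force: [-0.0, 6.6, 1.2]
width: 0.0437
```

carry_out(dr=[[0,0,-0.2],[0,0,-0.4],[0,0,-0.6]], translation=[[0.025,-0.006,0],[0.05,-0.012,0],[0.077,-0.019,0]], hand=[0.5,0.5,0.5])

```text
time_s: 6.02
tcp_pos: [0.4709, 0.0236, 0.1057]
ee_rot: [[-0.121, -0.993, 0.004], [-0.993, 0.121, 0.003], [-0.004, -0.004, -1.0]]
force: [-0.4, 6.6, 1.6]
width: 0.0436
```

carry_out(dr=[[0,0,-0.2],[0,0,-0.4],[0,0,-0.6]], translation=[[0.025,-0.006,0],[0.05,-0.012,0],[0.077,-0.019,0]], hand=[0.5,0.5,0.5])

```text
time_s: 6.27
tcp_pos: [0.4712, 0.0204, 0.1057]
ee_rot: [[-0.069, -0.998, 0.004], [-0.998, 0.069, 0.003], [-0.003, -0.004, -1.0]]
force: [-1.3, 6.5, 1.3]
width: 0.0437
```

carry_out(dr=[[0,0,-0.2],[0,0,-0.4],[0,0,-0.6]], translation=[[0.025,-0.006,0],[0.05,-0.012,0],[0.077,-0.019,0]], hand=[0.5,0.5,0.5])

```text
time_s: 6.52
tcp_pos: [0.4717, 0.0172, 0.1057]
ee_rot: [[-0.017, -1.0, 0.004], [-1.0, 0.017, 0.003], [-0.003, -0.004, -1.0]]
force: [-1.0, 6.0, 2.1]
width: 0.0438
```

carry_out(dr=[[0,0,-0.2],[0,0,-0.4],[0,0,-0.6]], translation=[[0.025,-0.006,0],[0.05,-0.012,0],[0.077,-0.019,0]], hand=[0.5,0.5,0.5])

```text
time_s: 6.77
tcp_pos: [0.4723, 0.0141, 0.1057]
ee_rot: [[0.036, -0.999, 0.004], [-0.999, -0.036, 0.003], [-0.003, -0.004, -1.0]]
force: [-1.1, 6.4, 1.2]
width: 0.0436
```

```bash
python3 -c "
from m import *
tops()"
```

```text
wrist knob [261 325  50  28 873] [0.467  0.025  0.1343] [0.467  0.0247 0.134 ] [0.014 0.02  0.014]
wrist knob [368 325   5  26  80] [ 0.4691 -0.0098  0.137 ] [ 0.4691 -0.01    0.1341] [0.012 0.001 0.014]
wrist knob [566 325  14  29 220] [ 0.4675 -0.0984  0.1293] [ 0.4664 -0.0991  0.1295] [0.015 0.004 0.005]
w_681
side stick [373 296   4  28  38] [0.3592 0.0979 0.0677] [0.3592 0.0978 0.0658] [0.004 0.009 0.069]
scene knob [275 226  11  11  91] [ 0.4713 -0.1111  0.1331] [ 0.4697 -0.1108  0.1327] [0.032 0.027 0.011]
```

carry_out(dr=[[0,0,-0.2],[0,0,-0.4],[0,0,-0.6]], translation=[[0.025,-0.006,0],[0.05,-0.012,0],[0.077,-0.019,0]], hand=[0.5,0.5,0.5])

```text
time_s: 7.17
tcp_pos: [0.4731, 0.011, 0.1057]
ee_rot: [[0.088, -0.996, 0.004], [-0.996, -0.088, 0.003], [-0.003, -0.004, -1.0]]
force: [-1.1, 6.7, 1.4]
width: 0.0435
```

carry_out(dr=[[0,0,-0.2],[0,0,-0.4],[0,0,-0.6]], translation=[[0.025,-0.006,0],[0.05,-0.012,0],[0.077,-0.019,0]], hand=[0.5,0.5,0.5])

```text
time_s: 7.42
tcp_pos: [0.4741, 0.008, 0.1057]
ee_rot: [[0.14, -0.99, 0.004], [-0.99, -0.14, 0.003], [-0.002, -0.004, -1.0]]
force: [-1.3, 5.6, 2.7]
width: 0.0437
```

carry_out(dr=[[0,0,-0.2],[0,0,-0.4],[0,0,-0.6]], translation=[[0.025,-0.006,0],[0.05,-0.012,0],[0.077,-0.019,0]], hand=[0.5,0.5,0.5])

```text
time_s: 7.67
tcp_pos: [0.4753, 0.005, 0.1057]
ee_rot: [[0.192, -0.981, 0.003], [-0.981, -0.192, 0.003], [-0.002, -0.004, -1.0]]
force: [-1.6, 6.6, 1.8]
width: 0.0435
```

carry_out(dr=[[0,0,-0.2],[0,0,-0.4],[0,0,-0.6]], translation=[[0.025,-0.006,0],[0.05,-0.012,0],[0.077,-0.019,0]], hand=[0.5,0.5,0.5])

```text
time_s: 7.92
tcp_pos: [0.4766, 0.0021, 0.1057]
ee_rot: [[0.243, -0.97, 0.003], [-0.97, -0.243, 0.003], [-0.002, -0.004, -1.0]]
force: [-1.1, 6.3, 3.6]
width: 0.0435
```

carry_out(dr=[[0,0,-0.2],[0,0,-0.4],[0,0,-0.6]], translation=[[0.025,-0.006,0],[0.05,-0.012,0],[0.077,-0.019,0]], hand=[0.5,0.5,0.5])

```text
time_s: 8.17
tcp_pos: [0.4781, -0.0007, 0.1057]
ee_rot: [[0.293, -0.956, 0.003], [-0.956, -0.293, 0.003], [-0.002, -0.004, -1.0]]
force: [-1.3, 5.7, 2.6]
width: 0.0436
```

carry_out(dr=[[0,0,-0.2],[0,0,-0.4],[0,0,-0.6]], translation=[[0.025,-0.006,0],[0.05,-0.012,0],[0.077,-0.019,0]], hand=[0.5,0.5,0.5])

```text
time_s: 8.42
tcp_pos: [0.4797, -0.0034, 0.1057]
ee_rot: [[0.343, -0.939, 0.003], [-0.939, -0.343, 0.003], [-0.001, -0.004, -1.0]]
force: [-1.6, 5.5, 3.0]
width: 0.0441
```

carry_out(dr=[[0,0,-0.2],[0,0,-0.4],[0,0,-0.6]], translation=[[0.025,-0.006,0],[0.05,-0.012,0],[0.077,-0.019,0]], hand=[0.5,0.5,0.5])

```text
time_s: 8.67
tcp_pos: [0.4813, -0.0056, 0.1057]
ee_rot: [[0.391, -0.92, 0.003], [-0.92, -0.391, 0.004], [-0.002, -0.004, -1.0]]
force: [-2.4, 11.5, 5.0]
width: 0.0435
```

The force rose to about 11.5 N and the tool fell slightly short. I'll take a 1° step to confirm the stop.

carry_out(dr=[[0,0,-0.1],[0,0,-0.2],[0,0,-0.2]], translation=[[0.012,-0.003,0],[0.025,-0.006,0],[0.025,-0.006,0]], hand=[0.5,0.5,0.5])

```text
time_s: 8.92
tcp_pos: [0.4817, -0.0057, 0.1057]
ee_rot: [[0.406, -0.914, 0.003], [-0.914, -0.406, 0.005], [-0.003, -0.005, -1.0]]
force: [-3.7, 12.0, 4.5]
width: 0.0436
```

carry_out(dr=[[0,0,-0.1],[0,0,-0.2],[0,0,-0.2]], translation=[[0.012,-0.003,0],[0.025,-0.006,0],[0.025,-0.006,0]], hand=[0.5,0.5,0.5])

```text
time_s: 9.17
tcp_pos: [0.4822, -0.0058, 0.1056]
ee_rot: [[0.422, -0.907, 0.003], [-0.907, -0.422, 0.006], [-0.004, -0.005, -1.0]]
force: [-4.5, 15.7, 5.3]
width: 0.0436
```

This is the stop: the tool no longer advances and the force rose from 6 to 12 to 16 N. I'll back off, lift, and turn the wrist round for the selector.

carry_out(dr=[[0,0,0],[0,0,0],[0,0,0],[0,0,0],[0,0,0],[0,0,0],[0,0,0],[0,0,0]], translation=[[-0.15,0,0],[-0.3,0,0],[-0.35,0,0],[-0.35,0,-0.2],[-0.35,0,-0.8],[-0.35,0,-1.6],[-0.35,0,-2.4],[-0.35,0,-2.8]], hand=[0.5,0.5,0.5,0.6,0.6,0.65,0.65,0.65])

```text
time_s: 9.83
tcp_pos: [0.4779, 0.0034, 0.2211]
ee_rot: [[0.423, -0.906, 0.007], [-0.906, -0.423, 0.001], [0.002, -0.006, -1.0]]
force: [-0.1, 0.6, 0.1]
width: 0.0558
```

carry_out(dr=[[0,0,1.4],[0,0,2.8],[0,0,4.2],[0,0,5.6],[0,0,7],[0,0,8.4],[0,0,9.8],[0,0,11]], translation=[[0,0,0],[0,0,0],[0,0,0],[0,0,0],[0,0,0],[0,0,0],[0,0,0],[0,0,0]], hand=[0.65,0.65,0.65,0.65,0.65,0.65,0.65,0.65])

```text
time_s: 10.5
tcp_pos: [0.4761, 0.0032, 0.2171]
ee_rot: [[-0.505, -0.863, 0.0], [-0.863, 0.505, -0.0], [0.0, -0.0, -1.0]]
force: [-0.9, -0.4, -0.3]
width: 0.0563
```

carry_out(dr=[[0,0,1.4],[0,0,2.8],[0,0,4.2],[0,0,5.6],[0,0,7],[0,0,8.4],[0,0,9.8],[0,0,11]], translation=[[0,0,0],[0,0,0],[0,0,0],[0,0,0],[0,0,0],[0,0,0],[0,0,0],[0,0,0]], hand=[0.65,0.65,0.65,0.65,0.65,0.65,0.65,0.65])

```text
time_s: 11.17
tcp_pos: [0.4761, 0.0032, 0.2171]
ee_rot: [[-0.997, -0.081, 0.0], [-0.081, 0.997, -0.0], [-0.0, -0.0, -1.0]]
force: [-0.1, 0.7, 0.2]
width: 0.0569
```

```bash
python3 -c "
from m import *
o=ctrl.get_obs();print(o['tcp_pos'],o['ee_rot'],o['width'],o['force'],o['joint_positions']);tops()"; cp pics/w_1[0-9]*.png pics/w2.png;ls pics
```

```text
[0.476061   0.00315992 0.2170703 ] [[-9.96725198e-01 -8.08631908e-02  1.57372634e-04]
 [-8.08632350e-02  9.96725162e-01 -2.98517976e-04]
 [-1.32718148e-04 -3.10266049e-04 -9.99999943e-01]] 0.05688467641180362 [-0.11737349  0.71480641  0.21183841] [ 3.49169953e-01  1.41044771e-01 -3.64880639e-01  3.82237234e-04
 -1.06482520e+00 -2.68403599e-01]
wrist knob [ 320   61   44   49 1706] [ 0.4687 -0.1119  0.134 ] [ 0.4687 -0.1124  0.1317] [0.029 0.029 0.009]
wrist knob [306 239  25  25 348] [ 4.742e-01 -4.000e-04  1.335e-01] [0.4749 0.0019 0.1316] [0.018 0.018 0.009]
w_1121
side knob [351 220  12   8  75] [ 0.4662 -0.1075  0.1313] [ 0.4667 -0.1094  0.1304] [0.028 0.027 0.007]
side knob [333 245   9   7  50] [0.4721 0.0077 0.1311] [0.4726 0.0066 0.1306] [0.018 0.017 0.007]
scene knob [321 224   7   8  38] [0.4775 0.0051 0.1322] [0.4775 0.0049 0.1323] [0.023 0.017 0.009]
scene knob [275 226  11  11  93] [ 0.4709 -0.1111  0.1324] [ 0.4697 -0.1108  0.1333] [0.031 0.027 0.013]
scene stick [345 195  11  25 132] [0.3826 0.098  0.0907] [0.3786 0.0964 0.071 ] [0.035 0.027 0.081]
a.png
s0.png
s1.png
scene0.png
w0.png
w1.png
w2.png
w_1121.png
w_204.png
w_291.png
w_681.png
w_85.png
```

View pics/w2.png

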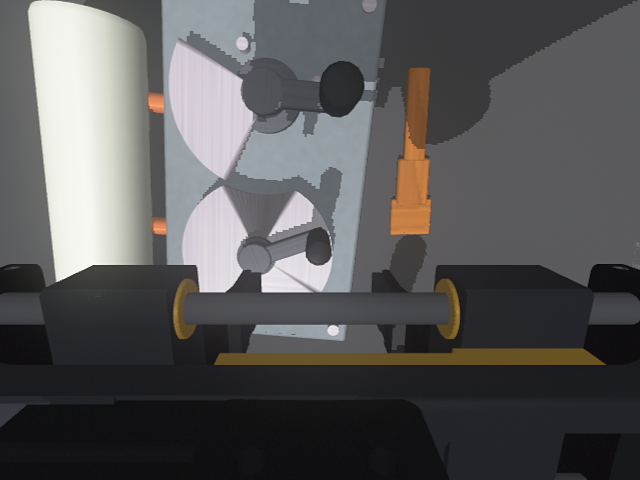

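The wrist view shows the disc's hollow at (265,195) facing the selector hub at (265,90), which is what a set isolator looks like. The selector knob is at (341,88), at about (0.469, -0.112). I'll go there.

carry_out(dr=[[0,0,1.4],[0,0,2.8],[0,0,4.2],[0,0,5.6],[0,0,7],[0,0,8.4],[0,0,9.8],[0,0,11]], translation=[[0.05,-0.4,0],[0.1,-0.8,0],[0.15,-1.2,0],[0.2,-1.6,0],[0.25,-2,0],[0.3,-2.4,0],[0.39,-2.85,0],[0.39,-2.85,0]], hand=[0.65,0.65,0.65,0.65,0.65,0.65,0.65,0.65])

```text
time_s: 11.98
tcp_pos: [0.4701, -0.1134, 0.2167]
ee_rot: [[-0.639, 0.77, -0.0], [0.77, 0.639, -0.001], [-0.0, -0.001, -1.0]]
force: [0.1, -1.6, -0.5]
width: 0.0561
```

carry_out(dr=[[0,0,1.4],[0,0,2.8],[0,0,4.2],[0,0,5.6],[0,0,7],[0,0,8],[0,0,8],[0,0,8]], translation=[[0,0,0],[0,0,0],[0,0,0],[0,0,0],[0,0,0],[0,0,0],[0,0,0],[0,0,0]], hand=[0.65,0.65,0.65,0.65,0.65,0.65,0.65,0.65])

```text
time_s: 12.65
tcp_pos: [0.4706, -0.1114, 0.2167]
ee_rot: [[-0.004, 1.0, 0.0], [1.0, 0.004, -0.0], [-0.0, 0.0, -1.0]]
force: [0.1, -0.2, 0.3]
width: 0.0567
```

```bash
python3 -c "
from m import *
o=ctrl.get_obs();print(o['tcp_pos'],o['ee_rot'],o['width'],o['force'],o['joint_positions'])"
python3 plan.py .5297 -.1128 -1 .4695 -.112 0 .011 180 182 184 186 188 190 192 194
```

```text
[ 0.47061824 -0.11135614  0.21673114] [[-3.90711805e-03  9.99992358e-01  1.35462157e-04]
 [ 9.99992358e-01  3.90713642e-03 -1.35611024e-04]
 [-1.36139256e-04  1.34931274e-04 -9.99999982e-01]] 0.05668851422574833 [ 0.08522379 -0.21123102  0.32752468] [ 1.04512370e-01  1.54577727e-01 -3.49136505e-01  1.70145463e-04
 -1.06696153e+00 -1.67148369e+00]
[[0, 0, -0.0], [0, 0, -0.4], [0, 0, -0.8], [0, 0, -1.2], [0, 0, -1.6], [0, 0, -2.0], [0, 0, -2.4], [0, 0, -2.8]]
[[np.float64(-0.295), np.float64(0.005), 0], [np.float64(-0.347), np.float64(0.016), 0], [np.float64(-0.399), np.float64(0.028), 0], [np.float64(-0.45), np.float64(0.042), 0], [np.float64(-0.501), np.float64(0.058), 0], [np.float64(-0.551), np.float64(0.076), 0], [np.float64(-0.601), np.float64(0.095), 0], [np.float64(-0.65), np.float64(0.116), 0]]
end [ 0.4741 -0.138 ] 14.0
```

carry_out(dr=[[0,0,0],[0,0,0],[0,0,0],[0,0,0],[0,0,0],[0,0,0],[0,0,0]], translation=[[0,0,0.8],[0,0,1.5],[0,0,2.1],[0,0,2.5],[0,0,2.7],[0,0,2.8],[0,0,2.8]], hand=[0.65,0.65,0.65,0.65,0.65,0.65,0.65])

```text
time_s: 13.23
tcp_pos: [0.4707, -0.1113, 0.1043]
ee_rot: [[-0.001, 1.0, -0.001], [1.0, 0.001, -0.0], [-0.0, -0.001, -1.0]]
force: [0.1, -0.3, 0.4]
width: 0.0566
```

carry_out(dr=[[0,0,0],[0,0,0],[0,0,0],[0,0,-0.2],[0,0,-0.4],[0,0,-0.6],[0,0,-0.8],[0,0,-0.8]], translation=[[-0.1,0,0],[-0.2,0,0],[-0.29,0.005,0],[-0.32,0.01,0],[-0.35,0.016,0],[-0.375,0.022,0],[-0.4,0.028,0],[-0.4,0.028,0]], hand=[0.65,0.65,0.65,0.65,0.65,0.65,0.65,0.65])

```text
time_s: 13.9
tcp_pos: [0.4724, -0.1271, 0.105]
ee_rot: [[-0.071, 0.997, 0.002], [0.997, 0.071, 0.0], [0.0, 0.002, -1.0]]
force: [0.9, 4.2, 1.0]
width: 0.0565
```

```bash
python3 plan.py .5297 -.1128 -1 .4706 -.128 4 .013 184 186 188 190 192 194 196 198
python3 -c "
from m import *
tops()"
```

```text
[[0, 0, -0.0], [0, 0, -0.4], [0, 0, -0.8], [0, 0, -1.2], [0, 0, -1.6], [0, 0, -2.0], [0, 0, -2.4], [0, 0, -2.8]]
[[np.float64(-0.049), np.float64(0.0), 0], [np.float64(-0.101), np.float64(0.013), 0], [np.float64(-0.153), np.float64(0.027), 0], [np.float64(-0.204), np.float64(0.043), 0], [np.float64(-0.255), np.float64(0.06), 0], [np.float64(-0.305), np.float64(0.08), 0], [np.float64(-0.354), np.float64(0.101), 0], [np.float64(-0.402), np.float64(0.124), 0]]
end [ 0.4767 -0.1437] 18.0
wrist knob [320 277  58  16 580] [ 0.4559 -0.117   0.1319] [ 0.4572 -0.1162  0.1313] [0.008 0.024 0.009]
wrist knob [244 325   7  26 107] [ 0.478  -0.1568  0.1366] [ 0.4774 -0.1569  0.1344] [0.011 0.001 0.013]
wrist knob [ 316  325   67   23 1065] [ 0.476  -0.1152  0.1343] [ 0.4768 -0.1153  0.1343] [0.012 0.027 0.004]
wrist knob [383 325   7  27 121] [ 0.4747 -0.1     0.1363] [ 0.474  -0.0999  0.134 ] [0.013 0.002 0.014]
wrist stick [635 131   5  21  55] [0.3814 0.0754 0.031 ] [0.3811 0.0758 0.0318] [0.012 0.005 0.004]
w_1395
side knob [348 224  12   6  38] [ 0.4676 -0.0872  0.1327] [ 0.4684 -0.0927  0.1332] [0.021 0.019 0.012]
side knob [332 245  10   7  51] [0.4723 0.0078 0.1311] [0.4735 0.0059 0.1305] [0.019 0.02  0.007]
side stick [373 296   4  27  38] [0.3592 0.0978 0.0696] [0.3589 0.0982 0.0668] [0.003 0.009 0.067]
scene knob [321 224   7   7  36] [0.4771 0.005  0.1328] [0.4761 0.0053 0.1328] [0.021 0.016 0.01 ]
scene knob [275 231  15   6  47] [ 0.4788 -0.109   0.132 ] [ 0.4792 -0.1066  0.1327] [0.013 0.037 0.011]
scene stick [343 195  13  25 155] [0.3824 0.0957 0.0922] [0.3791 0.0932 0.0717] [0.04  0.036 0.078]
```

Contact is about 4 N. I'll go gently through the lock region of 3 to 6°.

carry_out(dr=[[0,0,-0.2],[0,0,-0.4],[0,0,-0.6],[0,0,-0.8]], translation=[[-0.025,0.006,0],[-0.05,0.012,0],[-0.077,0.019,0],[-0.103,0.026,0]], hand=[0.65,0.65,0.65,0.65])

```text
time_s: 14.38
tcp_pos: [0.4734, -0.1313, 0.1046]
ee_rot: [[-0.141, 0.99, 0.0], [0.99, 0.141, 0.0], [-0.0, 0.0, -1.0]]
force: [1.3, 4.4, 2.6]
width: 0.0566
```

carry_out(dr=[[0,0,-0.2],[0,0,-0.4],[0,0,-0.6],[0,0,-0.8]], translation=[[-0.025,0.006,0],[-0.05,0.012,0],[-0.077,0.019,0],[-0.103,0.026,0]], hand=[0.65,0.65,0.65,0.65])

```text
time_s: 14.72
tcp_pos: [0.4748, -0.1353, 0.1045]
ee_rot: [[-0.209, 0.978, -0.0], [0.978, 0.209, 0.0], [0.0, 0.0, -1.0]]
force: [1.1, 4.0, 2.5]
width: 0.0562
```

```bash
python3 plan.py .5297 -.1128 -1 .4735 -.1363 12 .0125 194 196 198 200 202 204 206 208
```

```text
[[0, 0, -0.4], [0, 0, -0.8], [0, 0, -1.2], [0, 0, -1.6], [0, 0, -2.0], [0, 0, -2.4], [0, 0, -2.8], [0, 0, -3.2]]
[[np.float64(-0.082), np.float64(0.008), 0], [np.float64(-0.134), np.float64(0.022), 0], [np.float64(-0.185), np.float64(0.037), 0], [np.float64(-0.236), np.float64(0.055), 0], [np.float64(-0.286), np.float64(0.073), 0], [np.float64(-0.335), np.float64(0.094), 0], [np.float64(-0.384), np.float64(0.117), 0], [np.float64(-0.431), np.float64(0.141), 0]]
end [ 0.4826 -0.152 ] 28.0
```

The selector is free: about 9° with no rise in force. I'll continue in bigger sweeps.

carry_out(dr=[[0,0,-0.4],[0,0,-0.8],[0,0,-1.2],[0,0,-1.6],[0,0,-2.0],[0,0,-2.4],[0,0,-2.8],[0,0,-3.2]], translation=[[-0.052,0.013,0],[-0.104,0.026,0],[-0.155,0.041,0],[-0.206,0.058,0],[-0.256,0.076,0],[-0.305,0.096,0],[-0.354,0.118,0],[-0.402,0.142,0]], hand=[0.65,0.65,0.65,0.65,0.65,0.65,0.65,0.65])

```text
time_s: 15.38
tcp_pos: [0.4827, -0.1497, 0.104]
ee_rot: [[-0.471, 0.882, -0.002], [0.882, 0.471, 0.0], [0.001, -0.002, -1.0]]
force: [0.4, 4.6, 1.2]
width: 0.0565
```

```bash
python3 -c "
from m import *
tops()"
```

```text
wrist knob [324 280  50  12 362] [ 0.4633 -0.147   0.131 ] [ 0.4653 -0.1452  0.1309] [0.011 0.018 0.008]
wrist knob [243 325   7  24 114] [ 0.4989 -0.175   0.1367] [ 0.4984 -0.1751  0.134 ] [0.01  0.005 0.014]
wrist knob [ 314  325   77   28 1487] [ 0.4801 -0.1364  0.1344] [ 0.4781 -0.1366  0.1341] [0.022 0.03  0.014]
w_1543
side knob [354 220  10   4  38] [ 0.4639 -0.1141  0.1325] [ 0.4638 -0.1138  0.1328] [0.021 0.011 0.011]
side knob [332 245  10   6  48] [0.4725 0.0077 0.1313] [0.4735 0.0077 0.1308] [0.019 0.019 0.007]
side stick [373 296   4  27  37] [0.3594 0.098  0.0684] [0.3592 0.0976 0.0673] [0.003 0.01  0.067]
scene knob [321 224   7   7  38] [0.4774 0.0047 0.1329] [0.477  0.0053 0.1334] [0.021 0.018 0.012]
scene knob [267 230  14  10  40] [ 0.4821 -0.1279  0.1322] [ 0.4819 -0.1288  0.1338] [0.019 0.036 0.013]
scene stick [343 195  13  26 158] [0.383  0.0957 0.0919] [0.3786 0.0927 0.0703] [0.04  0.034 0.081]
```

carry_out(dr=[[0,0,-0.4],[0,0,-0.8],[0,0,-1.2],[0,0,-1.6],[0,0,-2.0],[0,0,-2.4],[0,0,-2.8],[0,0,-3.2]], translation=[[-0.052,0.013,0],[-0.104,0.026,0],[-0.155,0.041,0],[-0.206,0.058,0],[-0.256,0.076,0],[-0.305,0.096,0],[-0.354,0.118,0],[-0.402,0.142,0]], hand=[0.65,0.65,0.65,0.65,0.65,0.65,0.65,0.65])

```text
time_s: 16.2
tcp_pos: [0.4949, -0.161, 0.1039]
ee_rot: [[-0.695, 0.719, -0.003], [0.719, 0.695, 0.001], [0.003, -0.002, -1.0]]
force: [-1.2, 3.9, 1.0]
width: 0.0568
```

carry_out(dr=[[0,0,-0.4],[0,0,-0.8],[0,0,-1.2],[0,0,-1.6],[0,0,-2.0],[0,0,-2.4],[0,0,-2.8],[0,0,-3.2]], translation=[[-0.052,0.013,0],[-0.104,0.026,0],[-0.155,0.041,0],[-0.206,0.058,0],[-0.256,0.076,0],[-0.305,0.096,0],[-0.354,0.118,0],[-0.402,0.142,0]], hand=[0.65,0.65,0.65,0.65,0.65,0.65,0.65,0.65])

```text
time_s: 16.87
tcp_pos: [0.509, -0.1687, 0.1036]
ee_rot: [[-0.866, 0.5, -0.006], [0.5, 0.866, 0.001], [0.005, -0.002, -1.0]]
force: [-1.5, 4.4, 1.5]
width: 0.0567
```

```bash
python3 -c "
from m import *
o=ctrl.get_obs();print(o['tcp_pos'],o['force'],o['joint_positions']);tops()
A=np.array([.5297,-.1128]);R=o['ee_rot'];k=o['tcp_pos'][:2]+.0133*R[:2,0]/np.hypot(*R[:2,0]);d=k-A;print(np.hypot(*d),np.degrees(np.arctan2(d[1],d[0]))%360)"
```

```text
[ 0.50904077 -0.16866111  0.10356456] [-1.538994    4.38374404  1.50308634] [-0.01778271  0.36806132 -0.37552274 -0.00098336 -0.83275447 -0.50471508]
wrist knob [328 283  42   9 243] [ 0.4904 -0.1764  0.1304] [ 0.4914 -0.175   0.1306] [0.015 0.008 0.007]
wrist knob [243 325   7  27 125] [ 0.5353 -0.182   0.1367] [ 0.5352 -0.1825  0.1341] [0.006 0.01  0.014]
wrist knob [ 314  325   77   28 1656] [ 0.499  -0.1589  0.1345] [ 0.4973 -0.1593  0.134 ] [0.029 0.022 0.014]
w_1691
side knob [334 201  10   7  49] [ 0.5376 -0.1804  0.1342] [ 0.539  -0.1841  0.1342] [0.021 0.023 0.014]
side knob [346 208  17  10  84] [ 0.4896 -0.1503  0.1325] [ 0.4891 -0.1544  0.134 ] [0.041 0.034 0.014]
side knob [333 245   9   7  45] [0.4718 0.0077 0.1313] [0.4722 0.0055 0.1309] [0.016 0.02  0.008]
side stick [372 296   5  29  44] [0.3594 0.0981 0.0676] [0.3593 0.0988 0.065 ] [0.004 0.008 0.07 ]
scene knob [321 224   7   7  36] [0.4774 0.005  0.1331] [0.4759 0.0048 0.1333] [0.021 0.017 0.01 ]
scene knob [261 236   8  12  27] [ 0.4994 -0.1553  0.1341] [ 0.5002 -0.1544  0.1344] [0.028 0.022 0.012]
scene stick [343 195  13  25 156] [0.3826 0.0957 0.0921] [0.378  0.0934 0.0724] [0.036 0.033 0.081]
0.05880298921068648 236.82108883993206
```

The lever is at about 237° and the stop is expected near 265°. One more 16° sweep, then small steps.

carry_out(dr=[[0,0,-0.4],[0,0,-0.8],[0,0,-1.2],[0,0,-1.6],[0,0,-2.0],[0,0,-2.4],[0,0,-2.8],[0,0,-3.2]], translation=[[-0.052,0.013,0],[-0.104,0.026,0],[-0.155,0.041,0],[-0.206,0.058,0],[-0.256,0.076,0],[-0.305,0.096,0],[-0.354,0.118,0],[-0.402,0.142,0]], hand=[0.65,0.65,0.65,0.65,0.65,0.65,0.65,0.65])

```text
time_s: 17.68
tcp_pos: [0.5259, -0.1719, 0.1036]
ee_rot: [[-0.97, 0.242, -0.005], [0.242, 0.97, 0.001], [0.005, -0.001, -1.0]]
force: [-3.4, 3.2, 0.2]
width: 0.0567
```

carry_out(dr=[[0,0,-0.2],[0,0,-0.4],[0,0,-0.6],[0,0,-0.8]], translation=[[-0.025,0.006,0],[-0.05,0.012,0],[-0.077,0.019,0],[-0.103,0.026,0]], hand=[0.65,0.65,0.65,0.65])

```text
time_s: 18.02
tcp_pos: [0.531, -0.1722, 0.1037]
ee_rot: [[-0.985, 0.173, -0.003], [0.173, 0.985, 0.0], [0.003, -0.001, -1.0]]
force: [-4.7, -0.1, -2.1]
width: 0.0566
```

carry_out(dr=[[0,0,-0.2],[0,0,-0.4],[0,0,-0.6]], translation=[[-0.025,0.006,0],[-0.05,0.012,0],[-0.077,0.019,0]], hand=[0.65,0.65,0.65])

```text
time_s: 18.27
tcp_pos: [0.5349, -0.1721, 0.1041]
ee_rot: [[-0.993, 0.121, -0.002], [0.121, 0.993, -0.0], [0.002, -0.0, -1.0]]
force: [-5.4, -0.4, -2.7]
width: 0.0564
```

carry_out(dr=[[0,0,-0.2],[0,0,-0.4],[0,0,-0.4]], translation=[[-0.025,0.006,0],[-0.05,0.012,0],[-0.05,0.012,0]], hand=[0.65,0.65,0.65])

```text
time_s: 18.52
tcp_pos: [0.5376, -0.1717, 0.1044]
ee_rot: [[-0.996, 0.086, -0.001], [0.086, 0.996, -0.0], [0.001, -0.0, -1.0]]
force: [-4.0, -0.6, -2.6]
width: 0.0565
```

```bash
python3 -c "
from m import *
o=ctrl.get_obs();print(o['tcp_pos'],o['force'])
A=np.array([.5297,-.1128]);R=o['ee_rot'];k=o['tcp_pos'][:2]+.0133*R[:2,0]/np.hypot(*R[:2,0]);d=k-A;print(np.hypot(*d),np.degrees(np.arctan2(d[1],d[0]))%360)"
```

```text
[ 0.53755828 -0.17172974  0.10442417] [-3.99658836 -0.64871117 -2.61163603]
0.058037036676451194 264.66873727031555
```

carry_out(dr=[[0,0,-0.2],[0,0,-0.4],[0,0,-0.4]], translation=[[-0.025,0.006,0],[-0.05,0.012,0],[-0.05,0.012,0]], hand=[0.65,0.65,0.65])

```text
time_s: 18.77
tcp_pos: [0.5381, -0.171, 0.1043]
ee_rot: [[-0.999, 0.052, -0.004], [0.052, 0.999, 0.001], [0.004, 0.0, -1.0]]
force: [-6.9, 1.0, 0.2]
width: 0.0565
```

carry_out(dr=[[0,0,-0.1],[0,0,-0.2],[0,0,-0.2]], translation=[[-0.02,0.003,0],[-0.035,0.006,0],[-0.035,0.006,0]], hand=[0.65,0.65,0.65])

```text
time_s: 19.02
tcp_pos: [0.5383, -0.1706, 0.1041]
ee_rot: [[-0.999, 0.035, -0.007], [0.035, 0.999, 0.001], [0.007, 0.001, -1.0]]
force: [-9.5, 1.7, 1.1]
width: 0.0567
```

The selector's stop is confirmed: no further travel, with force going from 4 to 7 to 9.5 N. I'll back off, lift clear, and look.

carry_out(dr=[[0,0,0],[0,0,0],[0,0,0],[0,0,0],[0,0,0],[0,0,0],[0,0,0],[0,0,0]], translation=[[0.2,0,0],[0.4,0,0],[0.42,0,0],[0.42,0,-0.2],[0.42,0,-0.8],[0.42,0,-1.6],[0.42,0,-2.4],[0.42,0,-2.8]], hand=[0.65,0.65,0.65,0.65,0.65,0.65,0.65,0.65])

```text
time_s: 19.68
tcp_pos: [0.5275, -0.1711, 0.2225]
ee_rot: [[-0.999, 0.034, 0.011], [0.034, 0.999, -0.002], [-0.011, -0.002, -1.0]]
force: [1.5, 0.6, 0.5]
width: 0.0564
```

carry_out(dr=[[0,0,0],[0,0,0],[0,0,0],[0,0,0],[0,0,0],[0,0,0]], translation=[[0,0.8,-0.5],[0,1.6,-1],[0,2.4,-1],[0,2.8,-1],[0,2.8,-1],[0,2.8,-1]], hand=[0.65,0.65,0.65,0.65,0.65,0.65])

```text
time_s: 20.18
tcp_pos: [0.5292, -0.0578, 0.2579]
ee_rot: [[-0.999, 0.033, 0.003], [0.033, 0.999, 0.0], [-0.003, 0.0, -1.0]]
force: [-0.8, 0.3, 0.2]
width: 0.0567
```

```bash
python3 -c "
from m import *
o=ctrl.get_obs();print(o['tcp_pos'],o['force'],o['time_s']);tops()
save(get('wrist'),'w3')"
```

```text
[ 0.52916986 -0.0577842   0.25790107] [-0.76696449  0.33724815  0.19234156] 20.1833
wrist knob [ 300   75   37   42 1176] [ 0.5247 -0.1724  0.134 ] [ 0.5248 -0.1725  0.1318] [0.028 0.03  0.009]
w_2023
side knob [337 205  12   7  68] [ 0.522  -0.1664  0.1314] [ 0.5226 -0.168   0.1305] [0.029 0.029 0.007]
side knob [333 246   8   6  34] [0.4721 0.0091 0.1309] [0.4719 0.0082 0.1305] [0.015 0.014 0.007]
scene knob [322 224   6   7  35] [0.4771 0.0056 0.1326] [0.4761 0.0063 0.1333] [0.02  0.015 0.01 ]
scene knob [254 247  12  11  97] [ 0.5273 -0.1708  0.1332] [ 0.5249 -0.1707  0.1334] [0.033 0.028 0.012]
scene stick [343 195  13  26 154] [0.3828 0.0955 0.0931] [0.3777 0.0929 0.0728] [0.039 0.034 0.081]
```

View pics/w3.png

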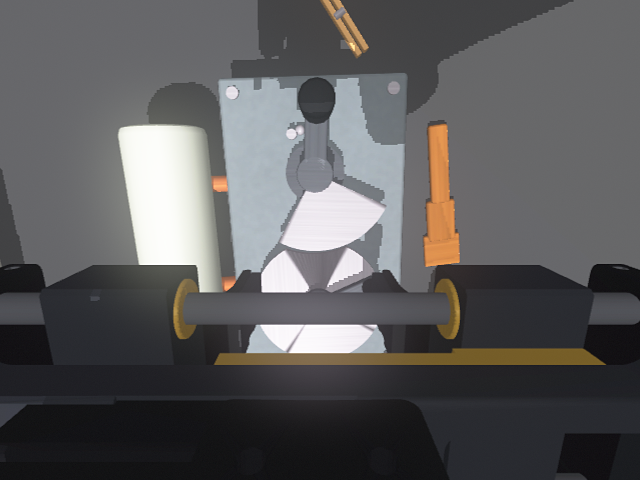

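The selector knob is at (317,100), pointing along panel -y, and the sector plate at (330,215) sits in the disc's hollow. The isolator knob and the stick have not moved. I'll hand in.

```bash
python3 -c "
from h import *
print(ticket.job_done())"
```

```text
the job is handed in; nothing more can be done
None
```

The filter is on bypass: both levers are at their stops, and I handed the job in at about 20 s with the gripper lifted clear and touching nothing.

- **Isolator:** I swung it anticlockwise from about 120° to 203° (world angle). It turned at about 6 N, then stopped and the force rose to about 16–17 N, where I backed off. The wrist view showed the disc's hollow facing the selector.
- **Selector:** it passed the lock region with no rise in force and turned at about 4–5 N. It stopped near 265°, about 85° of travel, with the force at about 9.5 N before I released.
- **Last checks:** the final pictures show the selector knob towards panel -y with the sector plate in the hollow. The isolator knob stayed where I left it to within about 1 mm. The stain stick measured within about 1 mm of where it started, and the shoe horn and clothespin looked undisturbed.
- **Not checked or inconsistent:** I did not look again at the dispenser, pail, cup, brush or jar; the arm kept well away from them. The side camera read knob positions about 5 mm off from the other two throughout, so I relied on the wrist and scene cameras.

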